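# Set the air regulator and slide its lock hood home

### The job

On the bench air regulator that has the lever-shaped knob, turn the lever clockwise until it points straight at the arrowhead set mark on its dial, then slide the steel lock hood over the knob until it is fully home against its stop. Leave the lever pointing at the mark, and do not disturb the round-knob regulator or the other things on the bench.

Things in the scene. Friction and masses are not known exactly. Their poses are not given: they have to be found in the camera images.
- regulator: The regulator to set, fixed: grey block 125 (x) x 230 (y) x 45 mm high with an aluminium deck; lever knob (axis at x 0, y -55 mm) at its -y end, steel lock hood parked at its +y end. Guide rails 3 mm high along y at x = +-58 mm. Brass fittings and a flat gauge (42 mm high) reach 108 mm out on its +x side. Origin: centre of the underside; x, y along its edges, z up.
- knob_axis (a point): Point on the lever knob's vertical turning axis, at deck height (45 mm above the bench). Its axes are the regulator's.
- pointer (a joint): Angle of the lever knob (rad), 0 to 3.14, growing clockwise seen from above: at 0 the lever points along the regulator's +x, at 1.57 along -y (away from the hood), at 3.14 along -x. Starts between 0.05 and 0.5. Turns stiffly (0.12 N m); no spring, it stays where it is left.
- pointer_tip (a point): Middle of the end of the lever, 46 mm from the knob axis, 17 mm above the deck; its x axis points outwards along the lever. The knob is black: hub 26 mm across, top 30 mm above the deck, with one radial arm 12 mm wide, from 8 to 26 mm above the deck, a white line on top. Push the arm from the side or pinch it from above.
- mark_point (a point): Where the lever's end must come: 46 mm from the knob axis, at deck height; its x axis points outwards. The mark is a flat black arrowhead on the deck, 11 mm long, 14 mm wide, 47 to 58 mm from the axis, narrow end towards the axis, bolder than the thin dial ticks; it cannot be moved. It lies 1.15 to 2.6 rad clockwise of the regulator's +x.
- hood (a joint): Slide of the lock hood (m): 0 parked at the +y end of the deck, growing as it moves along the regulator's -y, 0.142 fully home against its stop over the knob. Starts between 0 and 0.03. About 3 N moves it slowly; no spring, it stays where it is left. It clears the lever at any setting.
- hood_back (a point): Middle of the top edge of the hood's rear (+y) face, 91 mm above the bench; axes are the regulator's. The hood: steel cover 108 mm wide (x), 74 mm long (from here to -y), 4 to 46 mm above the deck, open only below and at its -y end. A fin 60 wide (x), 10 thick (y), 18 mm high stands on top, flush with the rear face. Push the rear face or fin towards -y, or take the fin.
- round_regulator: Bystander, fixed: a smaller regulator, a grey block 110 (x) x 120 (y) x 45 mm with a black round knob (52 mm across, top 69 mm above the bench) in its middle, a flat gauge on its +x side, and no hood. Origin: centre of the underside. It may stand left or right of the regulator to set.
- round_knob_dot (a point): White dot on top of the round knob, 19 mm from its axis; it must not be turned.
- parts_bin: Bystander, loose: grey plastic parts bin 100 x 140 x 50 mm with small connector parts in it. Origin: centre of the underside.
- reel: Bystander, loose: cardboard reel lying flat, 90 mm across, 36 mm high. Origin: centre of the underside.
- screwdriver: Bystander, loose: screwdriver with a black handle, lying on the bench, 200 mm long, 26 mm high. Origin: middle of its length, at the underside.

How it is judged:
By the outcome, as a careful person would: the job done as asked, in the order asked, and still so for the second after the job is handed in, with the robot touching nothing.
It also fails if it takes over 45 s, if anything falls off the work surface, if the arm or the gripper's body presses on something with over 40 N, if the wrist force passes 120 N, or if a joint passes its speed limit or range.

### The arm

A 6-joint arm with a two-finger parallel gripper is mounted at the origin on the work surface. World frame = base frame: x ahead of the robot, y to its left, z up, the work surface at z = 0. Lengths are in mm, angles in rad, forces in N, time in s.
With the tool pointing down it reaches from about 275 to 1000 mm from the base axis. Payload 8.4 kg.
Tool frame: the origin (TCP) lies midway between the tips of the shut fingers; the grasp point (between the pads) lies grip_depth behind it (grip_depth is the distance from the TCP to the grasp point, in mm); z points along the fingers, y is the line along which they close (so a half turn about z gives the same grasp; the last joint's range is limited). The gripper opens to 85 mm and grips with 20 to 120 N. Pads are 22 mm wide; open, the fingers measure 114 mm over their backs; the gripper's body (76 mm by 85 mm) begins 54 mm behind the grasp point. The pads swing forward as they close: fully open they stand 13 mm farther back than shut.
Start: joints at [1.347, 0.353, 1.633, -0, 1.155, -0.002], TCP at [137.489, 609.692, 231.281] pointing down, gripper open.
Joint ranges: [-2.63, 2.63], [-0.92, 2.1], [0.06, 2.66], [-1.3, 4.44], [0, 2.69], [-3.02, 3.02]. Speed limits (rad/s): [2.22, 2.22, 2.79, 3.14, 3.14, 3.14].

### API

Orientations are given as [roll, pitch, yaw] about the fixed x, y, z axes, in that order (R = Rz(yaw) Ry(pitch) Rx(roll)).
In Python, from rig import * gives the robot as it stands.
- The arm moves only by the shell command python3 -m creep 'ROWS' [FORCE]. ROWS is JSON, a list of rows, each an object of numbers: "x", "y", "z": the shift along the tool's x, y, z in mm; "rx", "ry", "rz": the turn, a rotation vector about the tool's x, y, z in rad; "hand": the finger opening in mm, from 0 to 85.4. A call has 1 to 20 rows; each row shifts and turns the commanded pose from where the row before left it, along the tool's axes as they then stand; what a row does not reach is not made up. A row lasts 1/8 s, in which the tool goes at most 62.5 mm and 10.7 degrees, less where a joint would pass 70% of its speed; a pose out of reach is approached as far as the arm can. A call with a gripper value outside its range is refused whole. The fingers move at their own pace and stop on an object; FORCE is the grip in N (left out, the last holds). Time passes only in rows, so rows that do not move let the fingers close. It gives the time, the measured TCP pose, the force, the opening and the grip force at its end, in the units of the state.
- sense(): the state, without advancing time (a new reading comes with each control period).
- grab_frame(name): name is "side" or "top" or "wrist"; returns the picture (400x640x3 uint8, red, green, blue); there is no depth.
- get_calibration(name): a dict with "K" (3x3 intrinsics, pixels), "R" (3x3) and "t" (3): a world point X has camera coordinates R X + t. Camera axes: x right, y down, z forward; pixel columns grow to the right and rows downward; lengths in mm; the calibration is good to about 2 mm. A picture is of the moment at which its call begins: read the wrist's pose just before it. get_calibration takes no time and is no camera call; for the wrist camera it gives the pose at the moment of the call.
- sign_off(): hands the job in; it is judged then, once.
The state is a dict: "clock": time; "qpos": joint angles; "qvel": joint speeds; "joint_efforts": joint torques, N m; "eef_pos": TCP position; "tcp_rot": TCP orientation; "contact_force": force on the tool from outside, world axes, zero at the start; "wrist_torque": the same for the moment, N m; "opening": opening from 0.0 (shut) to 1.0 (fully open); "grasp_force": force on a finger pad.
Only numpy, scipy, OpenCV 4.12 (cv2) and the standard library are available. Lean on these libraries where they do the work, as an engineer would, in place of code of your own. Each camera call takes 0.05 s, during which the arm holds its last target. There are 200 camera calls.

## Working session

There is one attempt and no reset: what is moved stays moved. The work goes in short steps, Python scripts to look and compute and a shell command to move; the robot and the scene stay as the last step left them, time stands still between calls to the robot, and variables do not carry over. Pictures are saved under pics/ and viewed, at most 10 in all, crops included, and the job is handed in when it is done.

```bash
mkdir -p pics; cat > h.py <<'E'
from rig import *
import numpy as np, cv2
def ray(c,uv,z):
    K,R,t=[np.array(c[k],float) for k in("K","R","t")]
    d=R.T@np.linalg.inv(K)@np.array([uv[0],uv[1],1.]); o=-R.T@t
    return o+d*(z-o[2])/d[2]
def proj(c,X):
    K,R,t=[np.array(c[k],float) for k in("K","R","t")]
    p=K@(R@np.array(X,float)+t); return p[:2]/p[2]
E
python3 - <<'E'
from h import *
import json
s=sense();print(s["clock"],s["eef_pos"],s["tcp_rot"])
for n in("top","side"):
    c=get_calibration(n);im=grab_frame(n)
    cv2.imwrite(f"pics/{n}0.png",im[:,:,::-1])
    print(n,np.array(c["K"]).round(1).tolist(),(-np.array(c["R"]).T@np.array(c["t"])).round(0))
    print(np.array(c["R"]).round(2).tolist())
E
```

```text
0.0 [137.3995256  609.20245916 230.56203835] [-3.14020183e+00  1.65811408e-05  2.91979411e+00]
top [[460.7, 0.0, 327.5], [0.0, 460.7, 190.7], [0.0, 0.0, 1.0]] [ 535.  -17. 1017.]
[[-0.01, -1.0, -0.01], [-1.0, 0.01, -0.09], [0.09, 0.01, -1.0]]
side [[437.4, 0.0, 321.2], [0.0, 437.4, 199.1], [0.0, 0.0, 1.0]] [ 545. -692.  571.]
[[0.99, -0.14, -0.02], [-0.09, -0.57, -0.82], [0.1, 0.81, -0.58]]
```

View pics/top0.png

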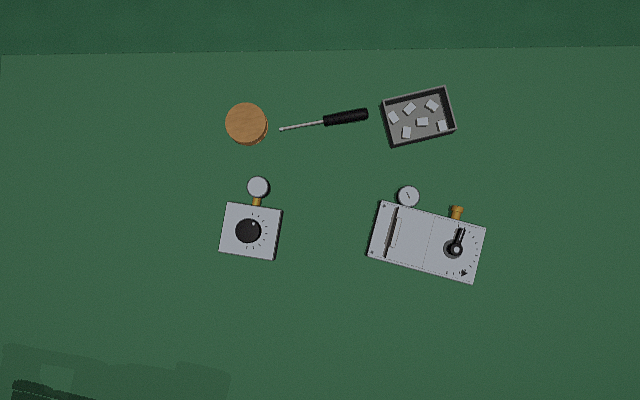

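View pics/side0.png

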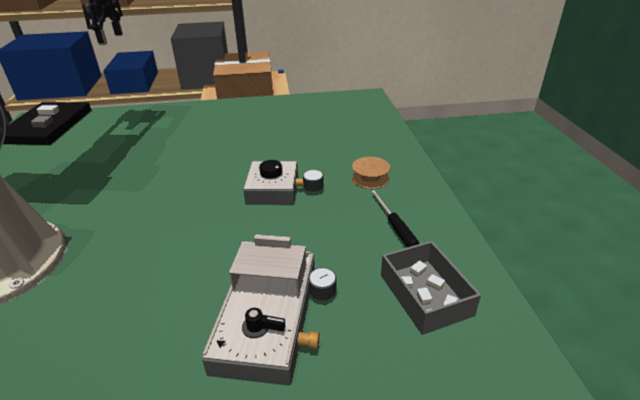

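Top view: the lever regulator is on the right, with deck corners near (380,200), (487,228), (473,284) and (367,256). Its knob is at (454,248), its lever points up to about (461,230), and the arrowhead is near (463,272). The round regulator is on the left, at (250,231). The side view agrees with this.

```bash
python3 - <<'E'
from h import *
im=cv2.imread("pics/top0.png");c=get_calibration("top")
g=cv2.cvtColor(im,cv2.COLOR_BGR2HSV)
roi=np.zeros((400,640),np.uint8);roi[180:300,350:500]=1
m=((g[...,1]<60)&(g[...,2]>90)).astype(np.uint8)*roi
cs=cv2.findContours(m,cv2.RETR_EXTERNAL,cv2.CHAIN_APPROX_NONE)[0]
for k in cs:
    if cv2.contourArea(k)>300:
        r=cv2.minAreaRect(k);P=[ray(c,p,45)[:2].round(1).tolist() for p in cv2.boxPoints(r)];print(cv2.contourArea(k),r,P)
d=((g[...,2]<70)&(g[...,1]<90)).astype(np.uint8)
d[:,:430]=0;d[:225]=0;d[290:]=0;d[:,490:]=0
n,l,s,ce=cv2.connectedComponentsWithStats(d)
for i in range(1,n):
    if s[i,4]>4: print(s[i],ce[i],ray(c,ce[i],45).round(1))
cv2.imwrite("pics/crop.png",cv2.resize(im[185:295,355:500],None,fx=5,fy=5,interpolation=cv2.INTER_CUBIC))
E
```

```text
6588.0 ((429.5192565917969, 232.0961456298828), (110.1584701538086, 79.72456359863281), 15.255120277404785) [[483.5, -82.8], [644.7, -130.0], [580.8, -351.6], [421.9, -301.7]]
[446 228  20  30 217] [455.85253456 243.99078341] [ 506.7 -270.9   45. ]
[444 252   4   5   5] [445.2 254. ] [ 486.2 -248.1   45. ]
[461 270   6   6  17] [462.88235294 272.76470588] [ 447.2 -283.4   45. ]
```

View pics/crop.png

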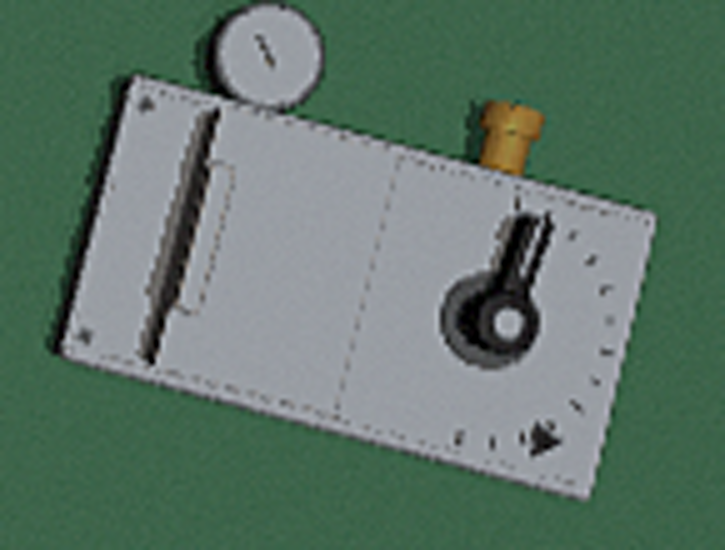

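```bash
python3 - <<'E'
from h import *
c=get_calibration("top")
f=lambda p,z:ray(c,(p[0]/5+355,p[1]/5+185),z)
C=[f(p,45)[:2] for p in((137,75),(655,213),(587,497),(62,353))]
for i in range(4):
    d=C[(i+1)%4]-C[i];print(C[i].round(1),np.hypot(*d).round(1),np.arctan2(d[1],d[0]).round(3))
ctr=np.mean(C,0);ex=(C[0]+C[1]-C[2]-C[3]);a=np.arctan2(ex[1],ex[0]);ey=np.array([-np.sin(a),np.cos(a)])
ey2=C[0]+C[3]-C[1]-C[2];print("ctr",ctr,"yaw",a,np.arctan2(ey2[1],ey2[0])-np.pi/2,"knob",ctr-55*ey)
h=f((508,322),75)[:2];l=f((537,222),71)[:2];m=f((543,440),45)[:2]
print("hub",h,"lever",l,np.arctan2(*(l-h)[::-1]),"mark",m,np.arctan2(*(m-h)[::-1]),np.hypot(*(m-h)))
for z,p in((109,(225,165)),(109,(190,312)),(91,(400,155)),(91,(335,415))):print(z,f(p,z))
w=get_calibration("wrist");R=np.array(w["R"]);print("cam",-R.T@np.array(w["t"]),R.round(2).tolist(),w["K"][0][0]);print(sense()["eef_pos"])
E
```

```text
[ 600.5 -119.6] 223.7 -1.844
[ 540.2 -335. ] 121.5 2.869
[ 423.2 -302.2] 224.8 1.295
[484.4 -85.9] 120.9 -0.282
ctr [ 512.06937008 -210.68557305] yaw -0.2777111475454457 -0.27427210941908053 knob [ 496.9908334  -263.57827322]
hub [ 496.71434123 -264.21769997] lever [ 536.90403416 -278.448832  ] -0.340321855527412 mark [ 446.69713038 -284.90093398] -2.7494837123512736 54.12501778199266
109 [ 560.37615773 -146.62560502  109.        ]
109 [ 503.15264602 -131.60781192  109.        ]
91 [ 564.14638272 -219.2272721    91.        ]
91 [ 461.40194673 -190.3817421    91.        ]
cam [ 70.29593094 625.09782383 372.85522028] [[0.22, 0.98, -0.0], [0.94, -0.21, 0.27], [0.26, -0.06, -0.96]] 316.72903464183923
[137.39930604 609.27179315 230.62454025]
```

```bash
python3 -m creep '[{"x":-20,"y":-27,"hand":40},{"x":-35,"y":-47},{"x":-36,"y":-48.5},{"x":-36,"y":-48.5},{"x":-36,"y":-48.5},{"x":-36,"y":-48.5},{"x":-36,"y":-48.5},{"x":-36,"y":-48.5},{"x":-36,"y":-48.5},{"x":-36,"y":-48.5},{"x":-36,"y":-48.5},{"x":-36,"y":-48.5},{"x":-36,"y":-48.5},{"x":-36,"y":-48.5},{"x":-36,"y":-48.5},{"x":-36,"y":-48.5},{"x":-17,"y":-23,"rz":0.065},{"rz":0.065},{}]' 40
python3 - <<'E'
from h import *
s=sense();c=get_calibration("wrist");im=grab_frame("wrist");cv2.imwrite("pics/w1.png",im[:,:,::-1])
print(s["clock"],s["eef_pos"],s["tcp_rot"],s["qpos"],s["opening"])
print(proj(c,[497,-264,75]),proj(c,s["eef_pos"]))
import pickle;pickle.dump(c,open("w1.pkl","wb"))
E
```

```text
0.1 [137.39930604 609.27179315 230.62454025] [-3.14034636e+00  3.91649374e-06  2.91977175e+00] [ 1.34659486e+00  3.53589955e-01  1.63407213e+00 -7.52390294e-06
  1.15517685e+00 -2.37752041e-03] 0.9994300523952437
[-216.65045243  551.75786543] [321.52184322 253.4203602 ]schema error: expected keys x, y, z, rx, ry, rz, hand
```

View pics/w1.png

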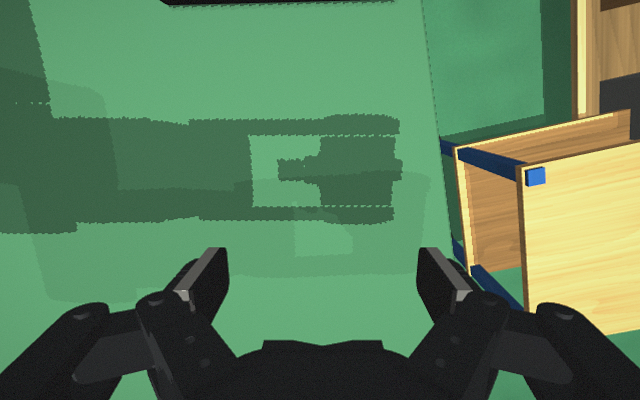

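The move was refused because every row needs all the keys. The picture shows only the bare bench at the start pose, so I'll retype the rows in full.

```bash
python3 -m creep '[{"x":-20,"y":-27,"z":0,"rx":0,"ry":0,"rz":0,"hand":40},{"x":-35,"y":-47,"z":0,"rx":0,"ry":0,"rz":0,"hand":40},{"x":-36,"y":-48.5,"z":0,"rx":0,"ry":0,"rz":0,"hand":40},{"x":-36,"y":-48.5,"z":0,"rx":0,"ry":0,"rz":0,"hand":40},{"x":-36,"y":-48.5,"z":0,"rx":0,"ry":0,"rz":0,"hand":40},{"x":-36,"y":-48.5,"z":0,"rx":0,"ry":0,"rz":0,"hand":40},{"x":-36,"y":-48.5,"z":0,"rx":0,"ry":0,"rz":0,"hand":40},{"x":-36,"y":-48.5,"z":0,"rx":0,"ry":0,"rz":0,"hand":40},{"x":-36,"y":-48.5,"z":0,"rx":0,"ry":0,"rz":0,"hand":40},{"x":-36,"y":-48.5,"z":0,"rx":0,"ry":0,"rz":0,"hand":40},{"x":-36,"y":-48.5,"z":0,"rx":0,"ry":0,"rz":0,"hand":40},{"x":-36,"y":-48.5,"z":0,"rx":0,"ry":0,"rz":0,"hand":40},{"x":-36,"y":-48.5,"z":0,"rx":0,"ry":0,"rz":0,"hand":40},{"x":-36,"y":-48.5,"z":0,"rx":0,"ry":0,"rz":0,"hand":40},{"x":-36,"y":-48.5,"z":0,"rx":0,"ry":0,"rz":0,"hand":40},{"x":-36,"y":-48.5,"z":0,"rx":0,"ry":0,"rz":0,"hand":40},{"x":-17,"y":-23,"z":0,"rx":0,"ry":0,"rz":0.065,"hand":40},{"x":0,"y":0,"z":0,"rx":0,"ry":0,"rz":0.065,"hand":40},{"x":0,"y":0,"z":0,"rx":0,"ry":0,"rz":0,"hand":40}]' 40
python3 - <<'E'
from h import *
s=sense();c=get_calibration("wrist");im=grab_frame("wrist");cv2.imwrite("pics/w2.png",im[:,:,::-1])
print(s["clock"],s["eef_pos"],s["tcp_rot"],s["qpos"],s["opening"])
print(proj(c,[497,-264,75]),proj(c,s["eef_pos"]))
import pickle;pickle.dump(c,open("w2.pkl","wb"))
E
```

```text
clock: 2.52
eef_pos: [528.4, -274.2, 230.8]
tcp_rot: [3.141, -0.001, 2.79]
contact_force: [0.6, 0.4, -0.3]
opening: 0.472
grasp_force: 0.0
2.525 [ 528.3799635  -274.21140271  230.76862885] [ 3.14145335e+00 -9.78228010e-04  2.78961490e+00] [-4.81231978e-01  3.08205560e-01  1.69878875e+00  1.32966375e-05
  1.13558637e+00 -1.70005609e+00] 0.4721856259476296
[320.60948439 147.7221845 ] [321.59924487 253.50982138]
```

View pics/w2.png

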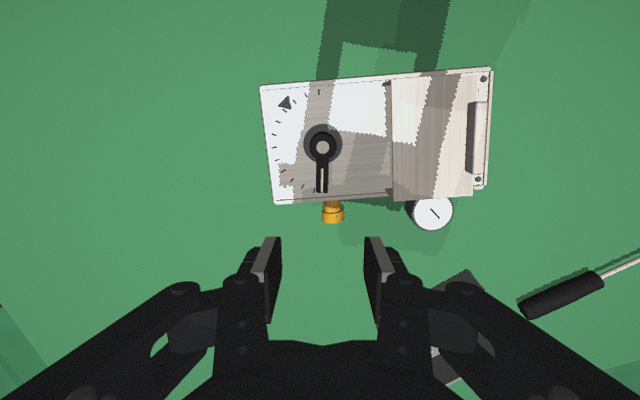

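Wrist view: the hub's white disc is at (322,147), the lever's white line runs down to about (322,192), and the arrowhead is near (287,102). Next I'll refine these positions.

```bash
cat > meas.py <<'E'
from h import *
import pickle,sys
n=sys.argv[1]
im=cv2.imread(f"pics/{n}.png");c=pickle.load(open(n+".pkl","rb"))
def comp(mask,near,lo,hi):
    k,l,s,ce=cv2.connectedComponentsWithStats(mask.astype(np.uint8));b=None
    for i in range(1,k):
        if lo<s[i,4]<hi:
            d=np.hypot(*(ce[i]-near))
            if b is None or d<b[0]: b=(d,ce[i],s[i,4],np.argwhere(l==i)[:,::-1])
    return b
g=cv2.cvtColor(im,cv2.COLOR_BGR2GRAY)
E
cat > m2.py <<'E'
exec(open("meas.py").read())
a=comp(g<90,(287,102),25,200);print("arrow",a[1:3])
h=comp(g>130,(322,147),40,400);print("hub",h[1:3])
l=comp(g>130,(322,180),15,90);print("line",l[1:3])
H=ray(c,h[1],75)[:2];M=ray(c,a[1],45)[:2]
d=cv2.fitLine(np.array([ray(c,p,71)[:2] for p in l[3]],np.float32),cv2.DIST_L2,0,.01,.01).ravel()
L=ray(c,l[1],71)[:2]
an=lambda v:np.arctan2(v[1],v[0])
print("H",H,"M",M,np.hypot(*(M-H)),an(M-H),"L",L,an(L-H),an(d[:2]))
E
python3 m2.py w2
```

```text
arrow (array([285.25    , 103.078125]), np.int32(64))
hub (array([322.38842975, 146.70247934]), np.int32(121))
line (array([239.37931034, 118.44827586]), np.int32(29))
H [ 496.684771   -262.10806442] M [ 446.78692478 -283.04063997] 54.1106992783345 -2.744382451520777 L [ 446.11321471 -325.42460739] -2.244750191007906 -0.9920272
```

```bash
python3 -m creep '[{"x":0,"y":0,"z":30,"rx":0,"ry":0,"rz":0,"hand":40},{"x":0,"y":0,"z":50,"rx":0,"ry":0,"rz":0,"hand":40},{"x":0,"y":0,"z":50,"rx":0,"ry":0,"rz":0,"hand":40},{"x":0,"y":0,"z":30,"rx":0,"ry":0,"rz":0,"hand":40},{"x":0,"y":0,"z":13,"rx":0,"ry":0,"rz":0,"hand":40},{"x":0,"y":0,"z":0,"rx":0,"ry":0,"rz":0,"hand":5},{"x":0,"y":0,"z":0,"rx":0,"ry":0,"rz":0,"hand":5},{"x":0,"y":0,"z":0,"rx":0,"ry":0,"rz":0,"hand":5},{"x":0,"y":0,"z":0,"rx":0,"ry":0,"rz":0,"hand":5},{"x":0,"y":0,"z":0,"rx":0,"ry":0,"rz":0,"hand":5}]' 40
```

```text
clock: 3.82
eef_pos: [529.4, -274.3, 59.3]
tcp_rot: [-3.141, 0.002, 2.79]
contact_force: [-0.0, 0.4, 6.5]
opening: 0.124
grasp_force: 43.0
```

```bash
python3 -m creep '[{"x":0.375,"y":-5,"z":0,"rx":0,"ry":0,"rz":0.15,"hand":5},{"x":0.375,"y":-5,"z":0,"rx":0,"ry":0,"rz":0.15,"hand":5},{"x":0.375,"y":-5,"z":0,"rx":0,"ry":0,"rz":0.15,"hand":5},{"x":0.375,"y":-5,"z":0,"rx":0,"ry":0,"rz":0.15,"hand":5},{"x":0.375,"y":-5,"z":0,"rx":0,"ry":0,"rz":0.15,"hand":5},{"x":0.375,"y":-5,"z":0,"rx":0,"ry":0,"rz":0.15,"hand":5}]' 40
python3 -c "
from h import *
s=sense();p=s['eef_pos'];print(np.hypot(p[0]-496.8,p[1]+263),np.arctan2(p[1]+263,p[0]-496.8),s['tcp_rot'][2]-np.pi,s['wrist_torque'])"
```

```text
clock: 4.58
eef_pos: [508.0, -295.2, 59.3]
tcp_rot: [3.141, 0.002, 1.885]
contact_force: [-2.0, -2.0, 6.8]
opening: 0.127
grasp_force: 43.2
34.107665614557185 -1.2355231396898945 -1.2561782012516982 [-0.17154625  0.37547708  0.30532954]
```

```bash
python3 -m creep '[{"x":0.375,"y":-5,"z":0,"rx":0,"ry":0,"rz":0.15,"hand":5},{"x":0.375,"y":-5,"z":0,"rx":0,"ry":0,"rz":0.15,"hand":5},{"x":0.375,"y":-5,"z":0,"rx":0,"ry":0,"rz":0.15,"hand":5},{"x":0.375,"y":-5,"z":0,"rx":0,"ry":0,"rz":0.15,"hand":5},{"x":0.375,"y":-5,"z":0,"rx":0,"ry":0,"rz":0.15,"hand":5},{"x":0.375,"y":-5,"z":0,"rx":0,"ry":0,"rz":0.15,"hand":5},{"x":0.375,"y":-5,"z":0,"rx":0,"ry":0,"rz":0.15,"hand":5},{"x":0.375,"y":-5,"z":0,"rx":0,"ry":0,"rz":0.15,"hand":5},{"x":0.375,"y":-5,"z":0,"rx":0,"ry":0,"rz":0.15,"hand":5},{"x":0.32,"y":-4.7,"z":0,"rx":0,"ry":0,"rz":0.14,"hand":5},{"x":0,"y":0,"z":0,"rx":0,"ry":0,"rz":0,"hand":5},{"x":0,"y":0,"z":0,"rx":0,"ry":0,"rz":0,"hand":5}]' 40
python3 -c "
from h import *
s=sense();p=s['eef_pos'];print(np.hypot(p[0]-496.8,p[1]+263),np.arctan2(p[1]+263,p[0]-496.8),s['tcp_rot'][2]-np.pi,s['wrist_torque'])"
```

```text
clock: 6.08
eef_pos: [465.4, -275.9, 59.2]
tcp_rot: [-3.141, 0.002, 0.4]
contact_force: [-8.2, -1.8, 13.0]
opening: 0.126
grasp_force: 43.9
33.971173795445345 -2.750619456873074 -2.7417231141567395 [-0.32065884  1.33376749 -0.10945483]
```

```bash
python3 -m creep '[{"x":0,"y":0,"z":0,"rx":0,"ry":0,"rz":0,"hand":40},{"x":0,"y":0,"z":0,"rx":0,"ry":0,"rz":0,"hand":40},{"x":0,"y":0,"z":0,"rx":0,"ry":0,"rz":0,"hand":40},{"x":0,"y":0,"z":-30,"rx":0,"ry":0,"rz":0,"hand":40},{"x":0,"y":0,"z":-40,"rx":0,"ry":0,"rz":0,"hand":40},{"x":0,"y":0,"z":-30,"rx":0,"ry":0,"rz":0,"hand":40},{"x":0,"y":0,"z":0,"rx":0,"ry":0,"rz":0,"hand":40},{"x":0,"y":0,"z":0,"rx":0,"ry":0,"rz":0,"hand":40}]' 40
python3 - <<'E'
from h import *
import pickle
s=sense();c=get_calibration("wrist");im=grab_frame("wrist");cv2.imwrite("pics/w3.png",im[:,:,::-1])
pickle.dump(c,open("w3.pkl","wb"))
u,v=proj(c,[475,-272,60]).astype(int);print(u,v,proj(c,[496.8,-263,75]),proj(c,[446.8,-283.5,45]))
x,y=max(u-100,0),max(v-75,0);print(x,y)
cv2.imwrite("pics/w3c.png",cv2.resize(im[y:y+150,x:x+200,::-1],None,fx=4,fy=4,interpolation=cv2.INTER_CUBIC))
E
```

```text
clock: 7.08
eef_pos: [466.0, -275.2, 157.6]
tcp_rot: [-3.141, 0.0, 0.4]
contact_force: [0.4, 0.1, 0.6]
opening: 0.471
grasp_force: 0.0
323 186 [324.16081335 159.25584762] [323.25830527 216.80532702]
223 111
```

View pics/w3c.png

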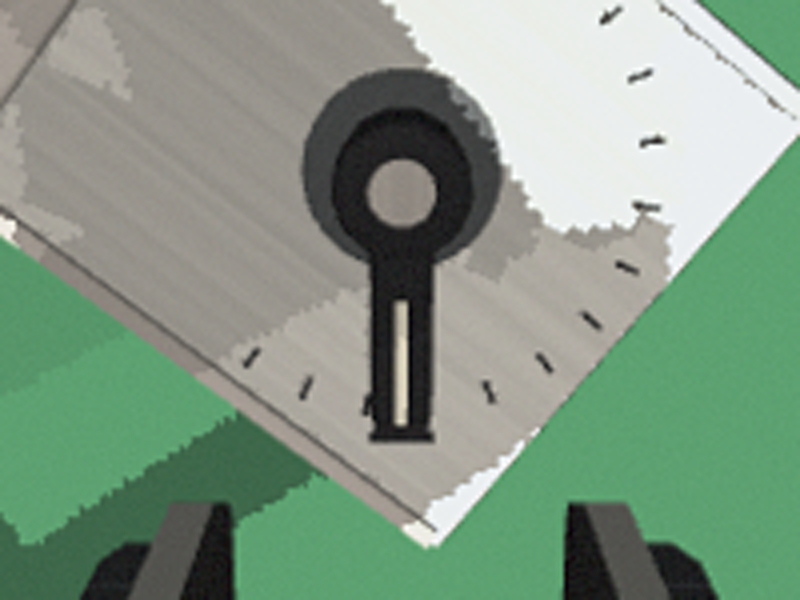

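The arrowhead's base corners stick out equally on both sides of the lever's end, at (370,438) and (434,438) in the crop. The hub and white line are at column 401–402, so the lever is on the mark. Next I'll go behind the hood.

```bash
python3 -m creep '[{"x":0,"y":0,"z":0,"rx":0,"ry":0,"rz":-0.179,"hand":0},{"x":0,"y":0,"z":0,"rx":0,"ry":0,"rz":-0.179,"hand":0},{"x":0,"y":0,"z":0,"rx":0,"ry":0,"rz":-0.179,"hand":0},{"x":0,"y":0,"z":0,"rx":0,"ry":0,"rz":-0.179,"hand":0},{"x":0,"y":0,"z":0,"rx":0,"ry":0,"rz":-0.179,"hand":0},{"x":38,"y":5,"z":0,"rx":0,"ry":0,"rz":0,"hand":0},{"x":38,"y":5,"z":0,"rx":0,"ry":0,"rz":0,"hand":0},{"x":38,"y":5,"z":0,"rx":0,"ry":0,"rz":0,"hand":0},{"x":38,"y":5,"z":0,"rx":0,"ry":0,"rz":0,"hand":0},{"x":38,"y":6,"z":0,"rx":0,"ry":0,"rz":0,"hand":0},{"x":0,"y":0,"z":0,"rx":0,"ry":0,"rz":0,"hand":0},{"x":0,"y":0,"z":0,"rx":0,"ry":0,"rz":0,"hand":0}]' 40
python3 - <<'E'
from h import *
import pickle
s=sense();c=get_calibration("wrist");im=grab_frame("wrist");cv2.imwrite("pics/w4.png",im[:,:,::-1])
pickle.dump(c,open("w4.pkl","wb"))
ey=np.array([.2725,.962]);O=np.array([511.8,-210.1])
p=np.array(s["eef_pos"])[:2]-O;print("tcp reg",p@[.962,-.2725],p@ey)
for z in(72,91,109):
  for y in(74,79,84):print(z,y,proj(c,[*(O+y*ey),z]).round(0))
E
```

```text
clock: 8.62
eef_pos: [542.4, -99.9, 157.2]
tcp_rot: [-3.14, 0.001, 1.295]
contact_force: [-0.8, -0.0, 0.4]
opening: -0.003
grasp_force: 0.0
tcp reg -0.5783252062613222 114.3464452936239
72 74 [324. 252.]
72 79 [324. 246.]
72 84 [324. 240.]
91 74 [324. 264.]
91 79 [324. 258.]
91 84 [324. 251.]
109 74 [324. 277.]
109 79 [324. 270.]
109 84 [324. 263.]
```

View pics/w4.png

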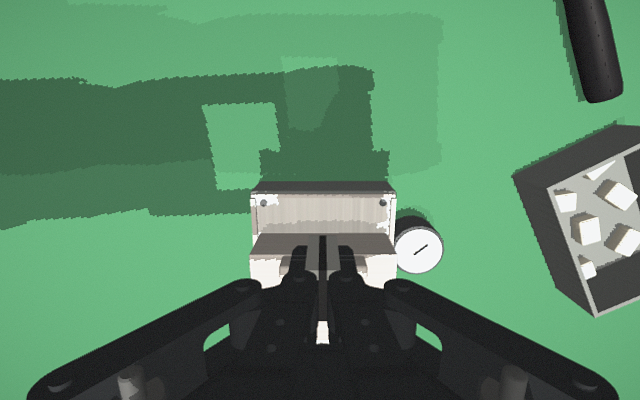

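The hood's rear top edge is at about row 255, which puts it near y = 81 in the regulator frame. The fingers are 20 mm or so behind it, so I'll go down and push.

```bash
python3 -m creep '[{"x":0,"y":0,"z":30,"rx":0,"ry":0,"rz":0,"hand":0},{"x":0,"y":0,"z":30,"rx":0,"ry":0,"rz":0,"hand":0},{"x":0,"y":0,"z":25,"rx":0,"ry":0,"rz":0,"hand":0},{"x":-10,"y":0,"z":0,"rx":0,"ry":0,"rz":0,"hand":0},{"x":-5,"y":0,"z":0,"rx":0,"ry":0,"rz":0,"hand":0},{"x":-5,"y":0,"z":0,"rx":0,"ry":0,"rz":0,"hand":0},{"x":-5,"y":0,"z":0,"rx":0,"ry":0,"rz":0,"hand":0},{"x":-5,"y":0,"z":0,"rx":0,"ry":0,"rz":0,"hand":0}]' 40
```

```text
clock: 9.68
eef_pos: [535.7, -128.8, 74.1]
tcp_rot: [3.14, -0.0, 1.295]
contact_force: [1.0, 2.7, 2.5]
opening: -0.001
grasp_force: 1.6
```

```bash
python3 -m creep '[{"x":-8,"y":0,"z":0,"rx":0,"ry":0,"rz":0,"hand":0},{"x":-8,"y":0,"z":0,"rx":0,"ry":0,"rz":0,"hand":0},{"x":-8,"y":0,"z":0,"rx":0,"ry":0,"rz":0,"hand":0},{"x":-8,"y":0,"z":0,"rx":0,"ry":0,"rz":0,"hand":0},{"x":-8,"y":0,"z":0,"rx":0,"ry":0,"rz":0,"hand":0},{"x":-8,"y":0,"z":0,"rx":0,"ry":0,"rz":0,"hand":0},{"x":-8,"y":0,"z":0,"rx":0,"ry":0,"rz":0,"hand":0},{"x":-8,"y":0,"z":0,"rx":0,"ry":0,"rz":0,"hand":0},{"x":-8,"y":0,"z":0,"rx":0,"ry":0,"rz":0,"hand":0},{"x":-8,"y":0,"z":0,"rx":0,"ry":0,"rz":0,"hand":0},{"x":-8,"y":0,"z":0,"rx":0,"ry":0,"rz":0,"hand":0},{"x":-8,"y":0,"z":0,"rx":0,"ry":0,"rz":0,"hand":0}]' 40
```

```text
clock: 11.18
eef_pos: [508.7, -221.5, 73.2]
tcp_rot: [-3.141, -0.0, 1.295]
contact_force: [3.2, 3.2, 0.8]
opening: 0.001
grasp_force: 1.7
```

```bash
python3 -m creep '[{"x":-3,"y":0,"z":0,"rx":0,"ry":0,"rz":0,"hand":0},{"x":-3,"y":0,"z":0,"rx":0,"ry":0,"rz":0,"hand":0},{"x":-3,"y":0,"z":0,"rx":0,"ry":0,"rz":0,"hand":0},{"x":-3,"y":0,"z":0,"rx":0,"ry":0,"rz":0,"hand":0}]' 40; python3 -m creep '[{"x":-2,"y":0,"z":0,"rx":0,"ry":0,"rz":0,"hand":0},{"x":-2,"y":0,"z":0,"rx":0,"ry":0,"rz":0,"hand":0}]';python3 -m creep '[{"x":-2,"y":0,"z":0,"rx":0,"ry":0,"rz":0,"hand":0}]'
```

```text
clock: 11.68
eef_pos: [505.9, -231.1, 73.3]
tcp_rot: [-3.141, -0.003, 1.293]
contact_force: [9.4, 23.4, 3.9]
opening: 0.0
grasp_force: 12.7
clock: 11.92
eef_pos: [505.8, -231.2, 73.3]
tcp_rot: [-3.141, -0.008, 1.292]
contact_force: [16.7, 44.0, 5.8]
opening: 0.001
grasp_force: 23.4
clock: 12.05
eef_pos: [505.8, -231.3, 73.3]
tcp_rot: [-3.14, -0.011, 1.291]
contact_force: [20.9, 55.1, 7.2]
opening: -0.002
grasp_force: 29.6
```

The hood met a hard stop: 55 N with no further travel. I'll back off, rise and check.

```bash
python3 -m creep '[{"x":6,"y":0,"z":0,"rx":0,"ry":0,"rz":0,"hand":0},{"x":15,"y":0,"z":0,"rx":0,"ry":0,"rz":0,"hand":0},{"x":20,"y":0,"z":-10,"rx":0,"ry":0,"rz":0,"hand":0},{"x":20,"y":0,"z":-40,"rx":0,"ry":0,"rz":0,"hand":0},{"x":40,"y":0,"z":-40,"rx":0,"ry":0,"rz":0,"hand":0},{"x":50,"y":0,"z":-30,"rx":0,"ry":0,"rz":0,"hand":0},{"x":50,"y":0,"z":-20,"rx":0,"ry":0,"rz":0,"hand":0},{"x":50,"y":0,"z":0,"rx":0,"ry":0,"rz":0,"hand":0},{"x":0,"y":0,"z":0,"rx":0,"ry":0,"rz":0,"hand":0},{"x":0,"y":0,"z":0,"rx":0,"ry":0,"rz":0,"hand":0}]'
python3 - <<'E'
from h import *
t=grab_frame("top")[:,:,::-1];s=grab_frame("side")[:,:,::-1]
cv2.imwrite("pics/end.png",np.hstack([cv2.resize(t[185:295,355:500],(400,304),interpolation=cv2.INTER_CUBIC),cv2.resize(s[220:390,190:350],(390,304),interpolation=cv2.INTER_CUBIC)]))
d=cv2.absdiff(t,cv2.imread("pics/top0.png")).max(2)
for n,(a,b,c,e) in dict(round=(170,270,210,300),reel=(95,150,220,272),driver=(100,140,275,372),bin=(80,150,376,460)).items():print(n,(d[a:b,c:e]>50).sum())
E
```

```text
clock: 13.3
eef_pos: [571.9, 3.5, 213.5]
tcp_rot: [-3.141, 0.001, 1.296]
contact_force: [0.9, -0.6, 0.0]
opening: 0.005
grasp_force: 0.0
round 3918
reel 0
driver 0
bin 0
```

View pics/end.png

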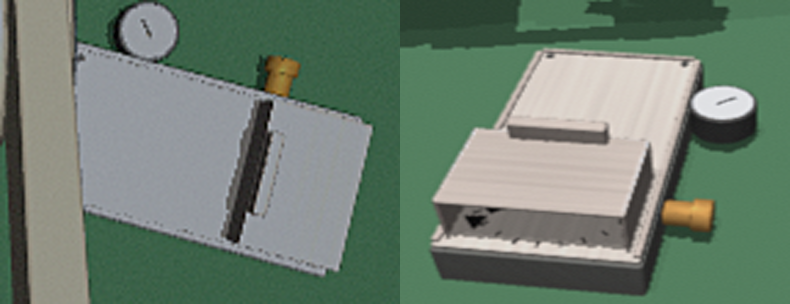

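The hood covers the knob up to the front of the deck. It travelled about 115 mm to a hard stop, which matches its start range. The reel, screwdriver and bin are unchanged. The pixel difference at the round regulator is most likely the arm blocking the top view there, since the arm never went near it.

```bash
python3 -c "
from rig import *
print(sign_off())"
```

```text
the job is handed in; nothing more can be done
None
```

The lever is turned clockwise onto the arrowhead mark (checked in the wrist camera before the hood covered it), the lock hood is pushed home against its stop, and the job is handed in at about 13 s; the bin, reel and screwdriver look unchanged, while the round regulator was hidden by the arm in the last top view but was never approached.

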